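# Load the nest, then hold the laser marker's sprung lid at its balance

### The arm

A 6-joint arm with a two-finger parallel gripper is mounted at the origin on the work surface. World frame = base frame: x ahead of the robot, y to its left, z up, the work surface at z = 0. Lengths are in m, angles in rad, forces in N, time in s.
With the tool pointing down it reaches from about 0.35 to 0.975 m from the base axis. Payload 4.9 kg.
Tool frame: the origin (TCP) lies at the very end of the fingers, on their centre line; the grasp point (between the pads) lies 19 mm behind it; z points along the fingers, y is the line along which they close (so a half turn about z gives the same grasp; the last joint's range is limited). The gripper opens to 85 mm and grips with 20 to 120 N. Pads are 22 mm wide; open, the fingers measure 114 mm over their backs; the gripper's body (76 mm by 85 mm) begins 54 mm behind the grasp point. The pads swing forward as they close: fully open they stand 13 mm farther back than shut.
Start: joints at [-1.403, 0.053, 1.613, -0, 1.476, -0.119], TCP at [0.177, -0.599, 0.231] pointing down, gripper open.
Joint ranges: [-3.01, 3.01], [-1.01, 2.22], [0.06, 2.58], [-1.02, 4.17], [0.09, 2.62], [-3.14, 3.14]. Speed limits (rad/s): [2.57, 2.57, 3.14, 3.14, 3.14, 3.14].

### API

Orientations are given as a rotation vector (axis times angle).
In Python, from station import ctrl, imaging gives the robot as it stands.
- The arm moves only by the tool play_rows, never from a script. Its argument "series" is a list of rows, each a list of 3 entries, a list of its own where there are three numbers: the opening, from 0 (shut) to 1 (fully open), then the shift along the tool's x, y, z each as a share of 0.05 m, from -1 to 1, then the turn, a rotation vector about the tool's x, y, z each as a share of 8 degrees, from -1 to 1. In form: [[grip, [dx, dy, dz], [ax, ay, az]], ...]. A call has 1 to 8 rows; each row shifts and turns the commanded pose from where the row before left it, along the tool's axes as they then stand; what a row does not reach is not made up. A row lasts 1/8 s, in which the tool goes at most 62.5 mm and 10.7 degrees, less where a joint would pass 70% of its speed; a pose out of reach is approached as far as the arm can. A call with a number of a shift or a turn outside -1 to 1 is refused whole. A call with a gripper value outside its range is refused whole. The fingers move at their own pace and stop on an object; "force" is the grip in N (left out, the last holds). Time passes only in rows, so rows that do not move let the fingers close. It gives the time, the measured TCP pose, the force, the opening and the grip force at its end, in the units of the state.
- ctrl.get_obs(): the state, without advancing time (a new reading comes with each control period).
- imaging.get_image(name): name is "side" or "top" or "wrist"; returns a dict with "color" (480x640x3 uint8, blue, green, red), "fx", "fy", "cx", "cy" (pixels), "extrinsics" (4x4, takes a point from world to camera coordinates); the wrist camera has in their place "hand_eye" (4x4, takes a point from camera to tool coordinates, whose origin is the TCP and whose axes are the flange's). Camera axes: x right, y down, z forward; pixel columns grow to the right and rows downward; lengths in m; the calibration is good to about 2 mm. A picture is of the moment at which its call begins: read the wrist's pose just before it. There is no depth.
- ctrl.finish_job(): hands the job in; it is judged then, once.
The state is a dict: "t": time; "q": joint angles; "dq": joint speeds; "effort": joint torques, N m; "tool_pos": TCP position; "tool_rot": TCP orientation; "contact_force": force on the tool from outside, world axes, zero at the start; "wrist_torque": the same for the moment, N m; "opening": finger opening in m; "grip_force": force on a finger pad.
Only numpy, scipy, OpenCV 4.12 (cv2) and the standard library are available. Lean on these libraries where they do the work, as an engineer would, in place of code of your own. Each camera call takes 0.05 s, during which the arm holds its last target. There are 200 camera calls.

### The job

Set the aluminium angle bracket flat and square, fully home, in the L-shaped pocket of the orange nest on the loading pallet, and let go of it, leaving the pallet on the bench. Then lift the laser marker's lid by its red handle until it is past its balance point and the springs carry it, without letting it fly up to its stop, ease it back to just below the balance point and finish still holding it there by the handle, so that I can load the pallet and the lid will drop shut by itself when you let go. Leave the spray can, the spanner and the brush alone.

Things in the scene. Friction and masses are not known exactly. Their poses are not given: they have to be found in the camera images.
- bracket: Bright aluminium L-shaped bracket, 24 mm thick, 0.24 kg, flat on the bench, right side up. Outline 90 (x) x 65 (y) mm; origin at the outline's centre, underside. Long leg: all 90 mm of x, y -32.5 to -2.5 mm. Short leg: x -45 to -15, y -32.5 to 32.5 mm (both 30 mm wide, corner of the L at -x, -y). Yaw within 0.5 rad.
- bracket_grasp (a point): Point on the bracket's long leg, on top (24 mm up), at bracket x = 12, y = -17.5 mm: a good place to grip across the 30 mm wide leg (fingers at its -y and +y faces), clear of the short leg. Axes are the bracket's.
- pallet: Loose loading pallet, 1.5 kg: aluminium plate 160 (x) x 130 (y) x 10 mm with an orange nest 124 x 99 mm on it, top 26 mm above the bench; a black lifting knob 36 mm high at each end, x = -71 and 71 mm. Origin: centre of the underside. Yaw within 0.4 rad.
- pocket (a point): Centre of the L-shaped pocket on its floor, 18 mm above the pallet's underside; axes are the pallet's. Pocket 8 mm deep, with a 3 mm 45-degree lead-in, of the bracket's outline plus 2 mm on every side. The bracket is home with its origin here and its axes along these; it then stands 16 mm above the nest's top, so fingers on its upper part clear the nest.
- lid_grip (a point): Lid handle: red round bar, 14 mm diameter, 120 mm long between two dark end arms, parallel to the hinge, 50 mm in front of lid and machine front. Origin: middle of the bar; y along it, x to the hinge; turns with the lid. Lid shut: 108 mm above the bench, nothing under it. It can be gripped from straight above, a finger on each side, and turns in the grip as the lid swings, so the gripper may stay upright.
- lid (a joint): Lid angle in rad: 0 shut and level (always at the start), grows as the front rises; stop at 1.35. Grey lid with amber window, 1.25 kg, part carried by hinge springs. Balance point 0.90 (52 deg): below it falls shut by itself, above it the springs lift it to the stop. Force at the handle: 1.6 N when shut, 0 at balance, 0.4 N at 0.1 rad from it. Hardly any friction.
- lid_hinge (a point): Middle of the hinge axis at the lid's rear edge, 108 mm above the bench, fixed to the machine. Axes are the machine's: x level, from the front (handle side) to the back; y along the hinge; z up. At lid angle a the bar's axis is 270 cos(a) mm in front of the hinge axis and 270 sin(a) mm above it.
- marker: Desktop laser marker fixed to the bench: green tub 340 mm wide (y), front face at x = -120 mm, lid on top (upper side 116 mm high); behind the hinge a grey housing to x = 190 mm, 125 mm high. Origin on the bench, 100 mm in front of the hinge, midway across; x to the back. Yaw within 0.15 rad.
- spray_can: White and blue spray can with a red cap, upright, 54 mm in diameter, 150 mm high. Origin at the centre of its foot. Leave alone.
- spanner: Steel open-ended spanner lying flat beyond the pallet and bracket. Leave alone.
- dust_brush: Hand brush lying flat near the robot, in front of the marker. Leave alone.
Things that resemble listed ones, but are neither listed nor needed, are in the scene too. Leave any turquoise look-alike of the bracket alone. What is shaped like the pallet but yellow is not meant.

How it is judged:
On the way, in this order (a step that is already met when the one before it is completed fails the run):
1. the bracket lies home, flat and square in the nest's pocket, released, with the pallet flat on the bench (horizontal distance between bracket and pocket below 0.005 m and z of bracket in the frame of pocket below 0.002 m and angle between the z axis of bracket and the z axis of pallet, either way round below 0.03 rad and angle between the x axis of bracket and the x axis of pallet, either way round below 0.1 rad and contact force between the fingers and bracket below 0.05 N and linear speed of bracket below 0.02 m/s and angle between pallet's own z axis and vertical below 0.03 rad), for 0.3 s.
2. the lid has been raised by its handle past its balance point, so that the springs carry it (value of joint lid above 0.92 rad and contact force between the fingers and lid_c1 above 0.05 N), for 0.2 s.
At the end, for the whole second after the job is handed in: Bracket home in the pocket (5 mm in plan, under 2 mm off the floor, flat within 0.03 rad, square within 0.1 rad), not touched, pallet flat on the bench; lid still, 0.01 to 0.25 rad below its balance point (angle 0.65 to 0.89 rad), held only by the fingers on its handle (horizontal distance between bracket and pocket below 0.005 m and z of bracket in the frame of pocket below 0.002 m and angle between the z axis of bracket and the z axis of pallet, either way round below 0.03 rad and angle between the x axis of bracket and the x axis of pallet, either way round below 0.1 rad and contact force between the fingers and bracket below 0.05 N and angle between pallet's own z axis and vertical below 0.03 rad and height (world z) of pallet below 0.004 m and value of joint lid between 0.65 and 0.89 rad and velocity of joint lid between -0.05 and 0.05 rad/s and contact force between the fingers and lid_c1 above 0.05 N); the arm keeps its last pose, push and grip.
It fails at once if the lid flew up to its stop (value of joint lid above 1.28 rad).
It fails at once if the spray can was knocked or moved (distance of spray_can from where it was at the start of the episode above 0.025 m or angle between spray_can's own z axis and vertical above 0.3 rad).
It fails at once if the spanner was moved (distance of spanner from where it was at the start of the episode above 0.025 m).
It fails at once if the brush was moved (distance of dust_brush from where it was at the start of the episode above 0.025 m).
It also fails if it takes over 59 s, if anything falls off the work surface, if the arm or the gripper's body presses on something with over 40 N, if the wrist force passes 120 N, or if a joint passes its speed limit or range.

## Working session

There is one attempt and no reset: what is moved stays moved. The work goes in short steps, Python scripts to look and compute and a tool call to move; the robot and the scene stay as the last step left them, time stands still between calls to the robot, and variables do not carry over. Pictures are saved under pics/ and viewed, at most 10 in all, crops included, and the job is handed in when it is done.

Besides the shell and the picture viewer there is one more tool, called after "Call:" by a JSON object that holds its "method" and its "body", one argument or row to a line. play_rows: Moves the arm, as the interface text tells. Shift numbers are shares of 0.05 m and turn numbers shares of 8 degrees, none past 1 either way. Its arguments: {"type":"object","properties":{"series":{"type":"array"},"force":{"type":"number"}},"required":["series"]}

```bash
mkdir -p pics; cat > h.py <<'E'
import numpy as np, cv2
from scipy.spatial.transform import Rotation as R
from station import ctrl, imaging
def snap(n,f):
    o=ctrl.get_obs(); d=imaging.get_image(n); cv2.imwrite('pics/'+f+'.png',d['color'])
    if n=='wrist':
        T=np.eye(4);T[:3,:3]=R.from_rotvec(o['tool_rot']).as_matrix();T[:3,3]=o['tool_pos']
        d['E']=np.linalg.inv(T@d['hand_eye'])
    else: d['E']=d['extrinsics']
    np.savez('pics/'+f+'.npz',E=d['E'],k=[d['fx'],d['fy'],d['cx'],d['cy']])
    return d
def w(f,uv,z):
    a=np.load('pics/'+f+'.npz');E=a['E'];fx,fy,cx,cy=a['k'];C=np.linalg.inv(E)
    out=[]
    for u,v in uv:
        r=C[:3,:3]@np.array([(u-cx)/fx,(v-cy)/fy,1]);out.append(C[:3,3]+r*(z-C[2,3])/r[2])
    return np.array(out)
def px(f,P):
    a=np.load('pics/'+f+'.npz');fx,fy,cx,cy=a['k'];p=np.c_[np.atleast_2d(P),np.ones(len(np.atleast_2d(P)))]@a['E'].T
    return np.c_[fx*p[:,0]/p[:,2]+cx,fy*p[:,1]/p[:,2]+cy]
E
python3 - <<'E'
from h import *
print(ctrl.get_obs())
for n in ['top','side']:
    snap(n,n+'0'); print(np.linalg.inv(np.load(f'pics/{n}0.npz')['E'])[:3].round(3), np.load(f'pics/{n}0.npz')['k'])
E
```

```text
{'t': 0.0, 'q': array([-1.40296710e+00,  5.33978155e-02,  1.61430120e+00, -4.89597626e-05,
        1.47600231e+00, -1.19000481e-01]), 'dq': array([ 3.02859580e-04,  3.66783338e-04, -2.21732689e-03, -2.65051591e-05,
        8.76020771e-04, -1.53664636e-03]), 'effort': array([-8.93162123e-04, -3.93686235e+01, -3.70179391e+01, -2.49434142e-04,
        6.94626564e-03, -7.35982326e-06]), 'tool_pos': array([ 0.17670173, -0.59884554,  0.23003333]), 'tool_rot': array([-3.10725385e+00, -4.48714327e-01,  1.57284144e-04]), 'contact_force': array([ 0.52769593, -0.29709148,  0.53215331]), 'wrist_torque': array([-0.02232559, -0.04285425, -0.04250966]), 'grip_force': 0.0, 'opening': 0.08521122802573491}
[[ 0.022 -0.988  0.151  0.366]
 [-1.    -0.023 -0.004 -0.081]
 [ 0.007 -0.151 -0.988  1.168]] [529.67930625 529.67930625 318.86147948 248.65662822]
[[-0.79  -0.333  0.514 -0.172]
 [-0.612  0.437 -0.659  0.847]
 [-0.006 -0.836 -0.549  0.865]] [578.42767585 578.42767585 327.6323398  231.86210937]
```

View pics/top0.png

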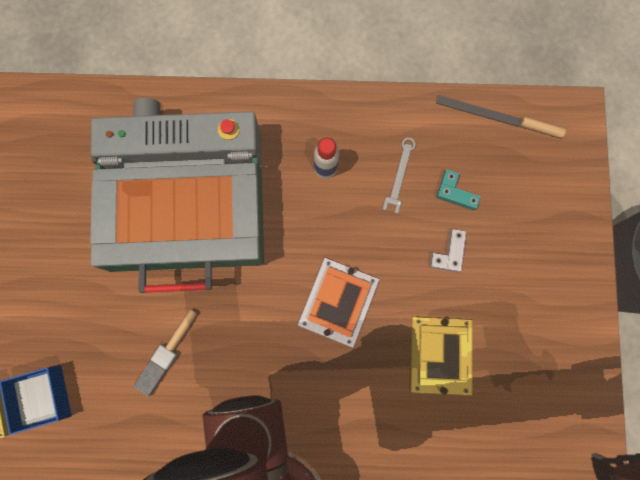

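View pics/side0.png

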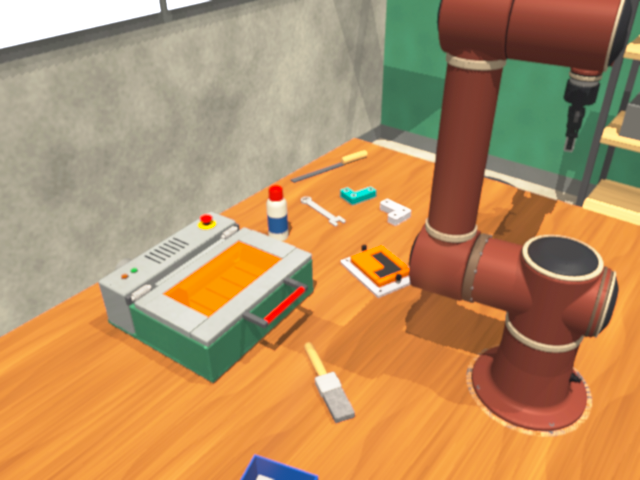

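Bracket candidates in the top picture are the bare aluminium L at (452,252) and the turquoise look-alike at (458,190). Pallet candidates are the orange nest with a silver plate at (338,303) and the yellow one at (443,357). I choose the aluminium L and the orange nest. The spray can is at (326,155), the spanner at (400,175), the brush at (165,355) and the red handle bar at (176,287). A close crop will check the choice.

```bash
python3 - <<'E'
import cv2,numpy as np
i=cv2.imread('pics/top0.png')
a=cv2.resize(i[252:352,293:383],None,fx=6,fy=6,interpolation=cv2.INTER_CUBIC)[:600,:400*2]
b=cv2.resize(i[225:275,425:475],None,fx=5,fy=5,interpolation=cv2.INTER_CUBIC)
c=np.zeros((600,800,3),np.uint8);c[:600,:540]=a;c[:250,550:800]=b
d=cv2.resize(i[255:300,128:218],None,fx=2.7,fy=2.7,interpolation=cv2.INTER_CUBIC);c[300:300+d.shape[0],550:550+d.shape[1]]=d
cv2.imwrite('pics/crop1.png',c)
E
```

```text
(no output)
```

View pics/crop1.png

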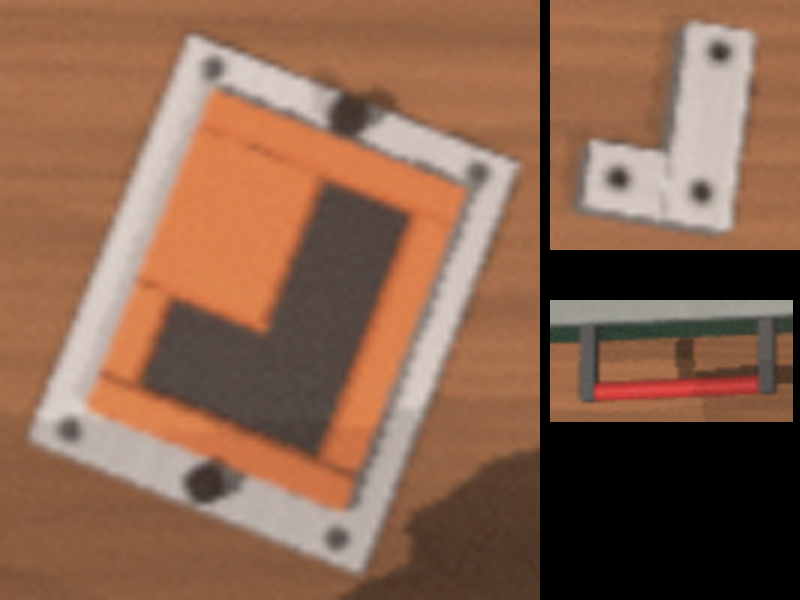

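```bash
cat >> h.py <<'E'
def fit(model,P):
    m=np.asarray(model,float);P=np.asarray(P)[:,:2];mc=m.mean(0);pc=P.mean(0)
    H=(m-mc).T@(P-pc);a=np.arctan2(H[0,1]-H[1,0],H[0,0]+H[1,1])
    c,s=np.cos(a),np.sin(a);Rm=np.array([[c,-s],[s,c]]);t=pc-Rm@mc
    return t,a,np.linalg.norm((m@Rm.T+t)-P,axis=1)
BR=np.array([[45,-2.5],[45,-32.5],[-45,-32.5],[-45,32.5],[-15,32.5]])/1000
PL=np.array([[80,65],[80,-65],[-80,-65],[-80,65]])/1000
def rel(p,a):
    c,s=np.cos(a),np.sin(a);return np.array([[c,-s],[s,c]])@p
E
python3 - <<'E'
from h import *
b=np.array([(686,22),(754,32),(731,231),(582,207),(590,140)],float);b=(b-[550,0])/5+[425,225]-.4
p=np.array([(190,36),(518,162),(362,572),(32,438)])/6+[293,252]-.4
t,a,e=fit(BR,w('top0',b,.024));print('br',t,a,e);g=t+rel(np.array([.012,-.0175]),a);print('grasp',g)
t,a,e=fit(PL,w('top0',p,.01));print('pal',t,a,e)
h=(np.array([(594,392),(760,384)])-[550,300])/2.7+[128,255]
print('bar',w('top0',h,.108))
o=ctrl.get_obs();print(R.from_rotvec(o['tool_rot']).as_matrix().round(3))
d=snap('wrist','w0');print(d['hand_eye'].round(3))
E
```

```text
br [ 0.54873713 -0.3693278 ] -0.13818026800959882 [0.00079983 0.00040865 0.00064299 0.0004605  0.00041914]
grasp [ 0.55821229 -0.38831389]
pal [ 0.42815721 -0.13150868] -0.3533516146180383 [0.00156968 0.00092804 0.00125016 0.00178136]
bar [[0.43917212 0.26116989 0.108     ]
 [0.44784256 0.13892413 0.108     ]]
[[ 0.959  0.283 -0.   ]
 [ 0.283 -0.959  0.002]
 [ 0.    -0.002 -1.   ]]
[[-0.002 -0.966 -0.259  0.065]
 [ 1.    -0.002  0.001 -0.001]
 [-0.001 -0.259  0.966 -0.141]
 [ 0.     0.     0.     1.   ]]
```

Call:
{"method": "play_rows", "body": {
  "series": [
    [1, [1, -0.25, 0.17], [0, 0, 0.38]],
    [1, [1, -0.2, 0.17], [0, 0, 0.38]],
    [1, [1, -0.15, 0.17], [0, 0, 0.38]],
    [1, [1, -0.1, 0.17], [0, 0, 0.38]],
    [1, [1, -0.05, 0.17], [0, 0, 0.38]],
    [1, [1, 0, 0.17], [0, 0, 0.38]],
    [1, [1, 0.05, 0.17], [0, 0, 0.38]],
    [1, [1, 0.1, 0.17], [0, 0, 0.38]]
  ]
}}

```text
t: 1.15
tool_pos: [0.5649, -0.5298, 0.1625]
tool_rot: [-3.134, 0.218, 0.001]
contact_force: [0.6, -0.8, -0.0]
opening: 0.0852
grip_force: 0.0
```

```bash
cat >> h.py <<'E'
def go(p,yaw):
    o=ctrl.get_obs();M=R.from_rotvec(o['tool_rot']).as_matrix();y=np.arctan2(M[1,0],M[0,0])
    G=np.array([[np.cos(yaw),np.sin(yaw),0],[np.sin(yaw),-np.cos(yaw),0],[0,0,-1]])
    d=np.array(p)-o['tool_pos']
    print('at',o['tool_pos'].round(4),'yaw',y.round(4),'t',o['t'],'shift shares now-frame',(M.T@d/.05).round(2),'goal-frame',(G.T@d/.05).round(2),'turn shares',(R.from_matrix(M.T@G).as_rotvec(degrees=True)/8).round(2))
E
python3 - <<'E'
from h import *
go([.548,-.386,.16],-.138)
snap('wrist','w1')
E
```

```text
at [ 0.5649 -0.5298  0.1625] yaw -0.1389 t 1.15 shift shares now-frame [-0.73 -2.8   0.05] goal-frame [-0.73 -2.8   0.05] turn shares [-0.    0.   -0.01]
```

View pics/w1.png

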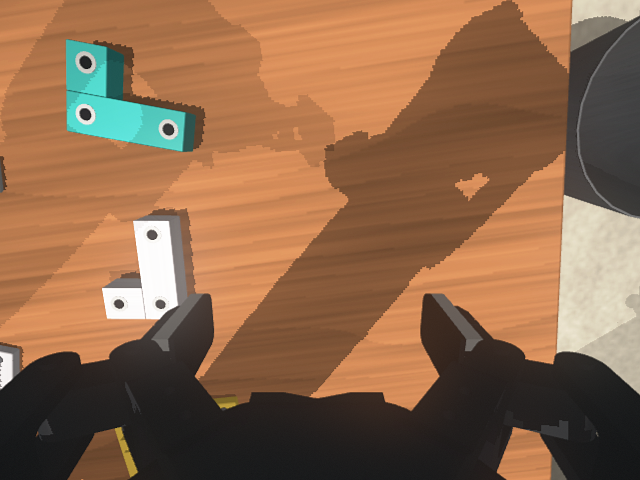

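The wrist view shows the aluminium bracket at (145,270), with the turquoise one above it at (130,95). I move sideways so the bracket is centred.

Call:
{"method": "play_rows", "body": {
  "series": [
    [1, [-0.2, -0.9, 0], [0, 0, 0]],
    [1, [-0.2, -1, 0], [0, 0, 0]],
    [1, [-0.2, -0.9, 0], [0, 0, 0]],
    [1, [0, 0, 0], [0, 0, 0]]
  ]
}}

```text
t: 1.7
tool_pos: [0.5525, -0.3843, 0.1625]
tool_rot: [-3.133, 0.211, 0.002]
contact_force: [-0.5, 0.1, 0.5]
opening: 0.0854
grip_force: 0.0
```

```bash
python3 - <<'E'
from h import *
snap('wrist','w2')
t=np.array([.54874,-.36933]);print(px('w2',np.c_[[t+rel(m,-.138) for m in BR],[.024]*5]).round(0))
i=cv2.imread('pics/w2.png');cv2.imwrite('pics/w2c.png',cv2.resize(i[150:330,180:420],None,fx=3.3,fy=3.3))
E
```

```text
[[303. 182.]
 [340. 182.]
 [338. 287.]
 [263. 287.]
 [262. 254.]]
```

View pics/w2c.png

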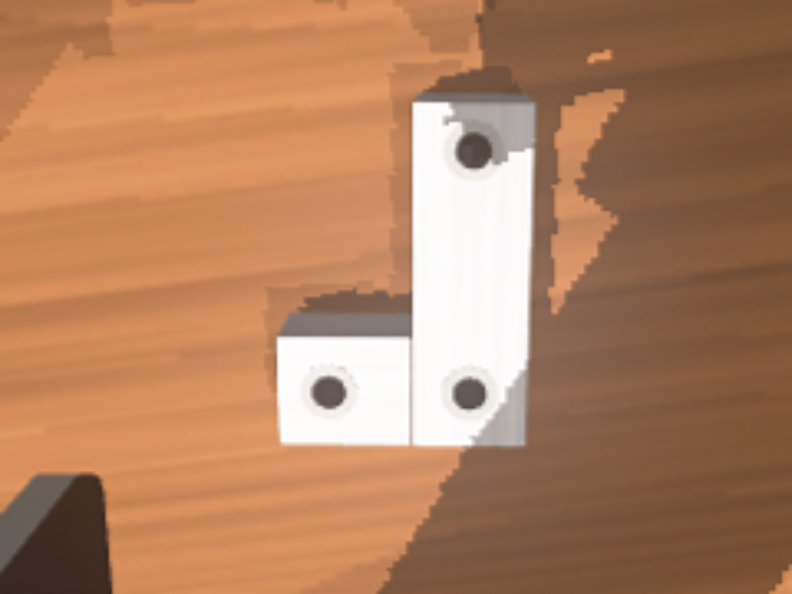

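The bracket's top corners in the crop are at (412,101), (535,103), (526,445), (281,444) and (277,337). I'm refining the pose from these.

```bash
python3 - <<'E'
from h import *
b=np.array([(412,101),(535,103),(526,445),(281,444),(277,337)])/3.3+[180,150]-.35
t,a,e=fit(BR,w('w2',b,.024));print(t,a,e);g=t+rel(np.array([.012,-.0175]),a);print(g)
go([*g,.008],a); go([*g,.08],a)
E
```

```text
[ 0.55020196 -0.37072262] -0.14231219408289034 [0.00041181 0.00076527 0.00082837 0.00070524 0.00037556]
[ 0.55959858 -0.38974769]
at [ 0.5527 -0.3862  0.1629] yaw -0.1358 t 1.75 shift shares now-frame [0.15 0.05 3.1 ] goal-frame [0.15 0.05 3.1 ] turn shares [-0.    0.01  0.05]
at [ 0.5527 -0.3862  0.1629] yaw -0.1358 t 1.75 shift shares now-frame [0.15 0.05 1.66] goal-frame [0.15 0.05 1.66] turn shares [-0.    0.01  0.05]
```

Call:
{"method": "play_rows", "body": {
  "series": [
    [1, [0.15, 0.05, 0.7], [0, 0, 0.05]],
    [1, [0, 0, 0.8], [0, 0, 0]],
    [1, [0, 0, 0.8], [0, 0, 0]],
    [1, [0, 0, 0.5], [0, 0, 0]],
    [1, [0, 0, 0.26], [0, 0, 0]],
    [1, [0, 0, 0], [0, 0, 0]],
    [0, [0, 0, 0], [0, 0, 0]],
    [0, [0, 0, 0], [0, 0, 0]]
  ],
  "force": 70
}}

```text
t: 2.75
tool_pos: [0.5608, -0.3919, 0.0121]
tool_rot: [3.132, -0.227, 0.004]
contact_force: [-0.1, 0.9, 1.2]
opening: 0.0516
grip_force: 0.0
```

Call:
{"method": "play_rows", "body": {
  "series": [
    [0, [0, 0, 0], [0, 0, 0]],
    [0, [0, 0, 0], [0, 0, 0]],
    [0, [0, 0, 0], [0, 0, 0]]
  ]
}}

```text
t: 3.12
tool_pos: [0.5608, -0.3917, 0.0118]
tool_rot: [3.132, -0.227, 0.003]
contact_force: [0.4, 0.7, 5.2]
opening: 0.0279
grip_force: 73.4
```

```bash
python3 - <<'E'
from h import *
i=snap('wrist','w3')['color'];cv2.imwrite('pics/w3c.png',cv2.resize(i[100:400,120:520],None,fx=2,fy=2))
go([.5596,-.38975,.01],-.1423)
E
```

```text
at [ 0.5608 -0.3917  0.0118] yaw -0.1447 t 3.175 shift shares now-frame [-0.03 -0.03  0.04] goal-frame [-0.03 -0.03  0.04] turn shares [ 0.01 -0.02 -0.02]
```

View pics/w3c.png

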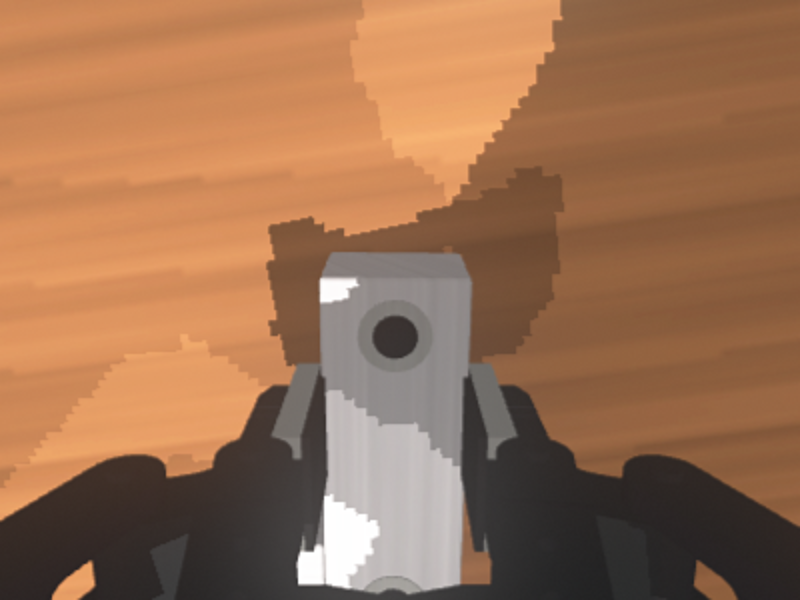

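Gripped: the bracket lies straight between the fingers, with its front top edge at full-image (280,239.5)–(356,240). Next I lift it and look at the pallet from close by.

Call:
{"method": "play_rows", "body": {
  "series": [
    [0, [0, 0, -0.5], [0, 0, 0]],
    [0, [0, 0, -1], [0, 0, 0]],
    [0, [0, 0, -1], [0, 0, 0]],
    [0, [0, 0, -0.5], [0, 0, 0]]
  ]
}}

```text
t: 3.68
tool_pos: [0.5605, -0.3915, 0.163]
tool_rot: [3.131, -0.227, 0.004]
contact_force: [0.1, -0.6, -2.4]
opening: 0.028
grip_force: 72.5
```

```bash
python3 - <<'E'
from h import *
o=np.array([.5608,-.3917]);p=w('w3',[(280,239.5),(356,240)],.024)[:,:2]-o
print([rel(q,.1447).round(4) for q in p])
c=np.array([.428,-.1315])-rel(np.array([.06,0]),-.353);go([*c,.17],-.353)
E
```

```text
[array([0.0311, 0.0147]), array([ 0.0309, -0.0146])]
at [ 0.5605 -0.3915  0.163 ] yaw -0.1446 t 3.675 shift shares now-frame [-4.54 -5.01 -0.16] goal-frame [-5.48 -3.96 -0.14] turn shares [ 0.01 -0.02  1.49]
```

Call:
{"method": "play_rows", "body": {
  "series": [
    [0, [-0.6, -0.58, 0], [0, 0, 0.18]],
    [0, [-0.6, -0.58, 0], [0, 0, 0.19]],
    [0, [-0.62, -0.57, 0], [0, 0, 0.19]],
    [0, [-0.63, -0.56, 0], [0, 0, 0.18]],
    [0, [-0.63, -0.56, 0], [0, 0, 0.19]],
    [0, [-0.64, -0.55, 0], [0, 0, 0.19]],
    [0, [-0.65, -0.54, 0], [0, 0, 0.18]],
    [0, [-0.65, -0.53, 0], [0, 0, 0.19]]
  ]
}}

```text
t: 4.68
tool_pos: [0.3664, -0.1137, 0.1589]
tool_rot: [-3.092, 0.553, 0.003]
contact_force: [-0.3, 1.1, -1.5]
opening: 0.028
grip_force: 72.4
```

Call:
{"method": "play_rows", "body": {
  "series": [
    [0, [0, 0, 0], [0, 0, 0]],
    [0, [0, 0, 0], [0, 0, 0]]
  ]
}}

```text
t: 4.92
tool_pos: [0.3678, -0.1151, 0.1598]
tool_rot: [3.093, -0.55, -0.0]
contact_force: [0.8, -0.6, -1.7]
opening: 0.0279
grip_force: 72.4
```

```bash
python3 - <<'E'
from h import *
go([.428,-.1315,.1],-.353)
i=snap('wrist','w4')['color'];cv2.imwrite('pics/w4c.png',cv2.resize(i[0:400,60:580],None,fx=1.5,fy=1.5))
t=np.array([.428,-.1315]);print(px('w4',np.c_[[t+rel(m,-.353) for m in PL],[.01]*4]).round(0))
E
```

```text
at [ 0.3678 -0.1151  0.1598] yaw -0.3523 t 4.925 shift shares now-frame [ 1.24 -0.11  1.2 ] goal-frame [ 1.24 -0.11  1.2 ] turn shares [0.   0.   0.01]
[[223.  43.]
 [396.  42.]
 [385. 247.]
 [236. 247.]]
```

View pics/w4c.png

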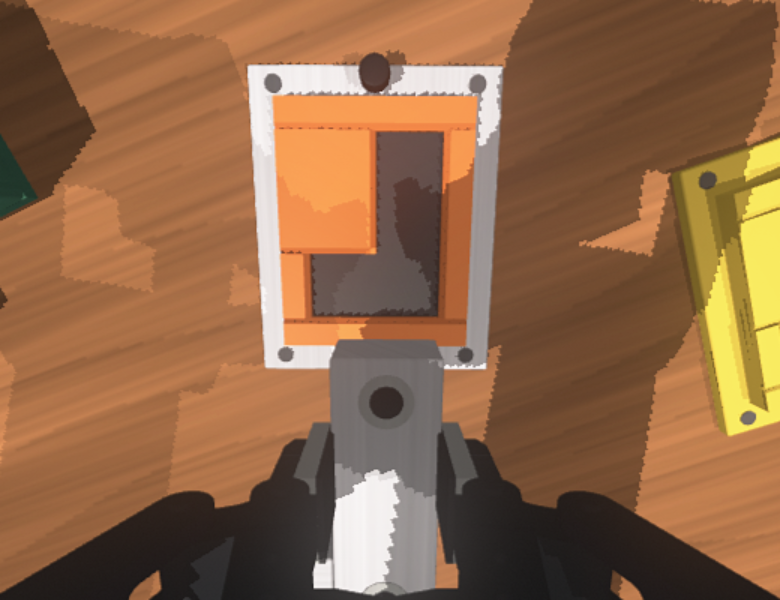

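The wrist crop shows the orange-nest pallet with plate corners at (248,66), (503,67), (486,368) and (265,368), and the dark pocket from (375,131) to (437,316).

```bash
python3 - <<'E'
from h import *
p=np.array([(248,66),(503,67),(486,368),(265,368)])/1.5+[60,0]
t,a,e=fit(PL,w('w4',p,.01));print(t,a,e)
q=np.array([(442,132),(437,316),(312,316)])/1.5+[60,0]
F=np.array([[47,-34.5],[-47,-34.5],[-47,34.5]])/1000
t2,a2,e2=fit(F,w('w4',q,.018));print(t2,a2,e2)
g=t+rel(np.array([.014,-.0175]),a);print(g);go([*g,.07],a)
E
```

```text
[ 0.42802962 -0.13151703] -0.3578950723226924 [0.00166081 0.00151097 0.00175655 0.00128716]
[ 0.42841725 -0.13097043] -0.35498074529333445 [0.00017779 0.00012969 0.00014268]
[ 0.43501221 -0.15281241]
at [ 0.368  -0.1154  0.16  ] yaw -0.3529 t 4.975 shift shares now-frame [1.52 0.24 1.8 ] goal-frame [1.52 0.23 1.8 ] turn shares [0.   0.   0.04]
```

Call:
{"method": "play_rows", "body": {
  "series": [
    [0, [0.5, 0.08, 0.3], [0, 0, 0.02]],
    [0, [0.5, 0.08, 0.5], [0, 0, 0.02]],
    [0, [0.53, 0.08, 0.6], [0, 0, 0]],
    [0, [0, 0, 0.6], [0, 0, 0]],
    [0, [0, 0, 0.2], [0, 0, 0]],
    [0, [0, 0, 0], [0, 0, 0]],
    [0, [0, 0, 0], [0, 0, 0]]
  ]
}}

```text
t: 5.85
tool_pos: [0.4365, -0.1536, 0.0517]
tool_rot: [3.09, -0.56, 0.004]
contact_force: [0.5, -0.4, -2.2]
opening: 0.0279
grip_force: 72.4
```

```bash
python3 - <<'E'
from h import *
go([.4352,-.1525,.0298],-.356)
E
```

```text
at [ 0.4365 -0.1536  0.0517] yaw -0.3584 t 5.85 shift shares now-frame [-0.03 -0.01  0.44] goal-frame [-0.03 -0.01  0.44] turn shares [ 0.   -0.02 -0.02]
```

Call:
{"method": "play_rows", "body": {
  "series": [
    [0, [-0.02, 0, 0.1], [0, 0, 0]],
    [0, [0, 0, 0.1], [0, 0, 0]],
    [0, [0, 0, 0.08], [0, 0, 0]],
    [0, [0, 0, 0.06], [0, 0, 0]],
    [0, [0, 0, 0.04], [0, 0, 0]],
    [0, [0, 0, 0.03], [0, 0, 0]],
    [0, [0, 0, 0.0], [0, 0, 0]],
    [0, [0, 0, 0], [0, 0, 0]]
  ]
}}

```text
t: 6.85
tool_pos: [0.4347, -0.1527, 0.0299]
tool_rot: [3.091, -0.56, 0.0]
contact_force: [0.5, 0.3, -1.7]
opening: 0.028
grip_force: 72.5
```

Call:
{"method": "play_rows", "body": {
  "series": [
    [0, [0, 0, 0.02], [0, 0, 0]],
    [0, [0, 0, 0.02], [0, 0, 0]],
    [0, [0, 0, 0.0], [0, 0, 0]]
  ]
}}

```text
t: 7.22
tool_pos: [0.4347, -0.1527, 0.0297]
tool_rot: [-3.091, 0.559, 0.003]
contact_force: [-7.4, 2.9, 13.6]
opening: 0.028
grip_force: 74.3
```

It's on the floor with 14 N of push, so I release it and back off.

Call:
{"method": "play_rows", "body": {
  "series": [
    [0, [0, 0, -0.02], [0, 0, 0]],
    [0.5, [0, 0, 0], [0, 0, 0]],
    [0.7, [0, 0, 0], [0, 0, 0]],
    [0.7, [0, 0, 0], [0, 0, 0]],
    [0.7, [0, 0, -0.3], [0, 0, 0]],
    [0.7, [0, 0, -0.8], [0, 0, 0]],
    [0.7, [-0.5, 0, -1], [0, 0, 0]],
    [0.7, [-0.6, 0, -0.6], [0, 0, 0]]
  ]
}}

```text
t: 8.22
tool_pos: [0.3838, -0.1338, 0.1679]
tool_rot: [3.09, -0.559, 0.007]
contact_force: [1.1, -1.4, 0.1]
opening: 0.0596
grip_force: 0.0
```

```bash
python3 - <<'E'
from h import *
i=snap('wrist','w5')['color'];cv2.imwrite('pics/w5c.png',cv2.resize(i[0:400,60:580],None,fx=1.5,fy=1.5))
E
```

```text
(no output)
```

View pics/w5c.png

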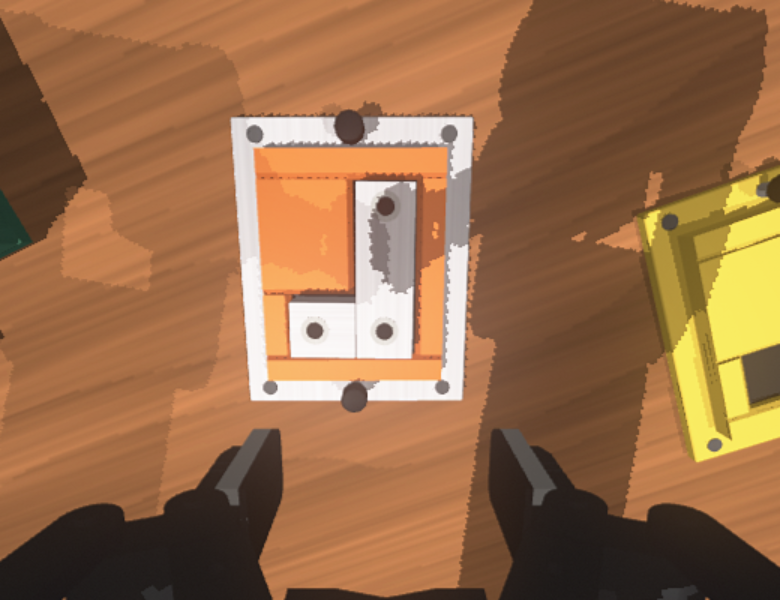

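The bracket sits squarely in the pocket, with top corners at (355,181), (417,181), (413,358), (290,357) and (290,303). I'm checking that with numbers, and the handle geometry too.

```bash
python3 - <<'E'
from h import *
p=np.array([(231,117),(474,116),(462,401),(251,402)])/1.5+[60,0]
t,a,e=fit(PL,w('w5',p,.01));print('pal',t,a,e)
b=np.array([(355,181),(417,181),(413,358),(290,357),(290,303)])/1.5+[60,0]
P=w('w5',b,.042);t2,a2,e2=fit(BR,P);print('br',t2,a2,e2,'len',np.linalg.norm(P[1]-P[2]),'off',rel(t2-t,-a),a2-a)
bar=w('top0',(np.array([(594,392),(760,384)])-[550,300])/2.7+[128,255]-.3,.108);d=bar[0]-bar[1];print(bar,np.linalg.norm(d),'machine yaw',np.arctan2(-d[0],d[1]))
h=bar.mean(0);print(h);go([*h[:2]-[.07,0],.25],-.07)
E
```

```text
pal [ 0.42788845 -0.13168579] -0.35876585680195167 [0.00097539 0.00052585 0.00121508 0.00077209]
br [ 0.42818855 -0.131819  ] -0.36719870977767755 [0.00061966 0.00035404 0.00066388 0.00084544 0.00089723] len 0.08899423722836786 off [ 3.27759349e-04 -1.93568252e-05] -0.00843285297572588
[[0.43975708 0.26181037 0.108     ]
 [0.44842923 0.13955575 0.108     ]] 0.12256181073437812 machine yaw 0.07081649153849465
[0.44409315 0.20068306 0.108     ]
at [ 0.383  -0.1335  0.1713] yaw -0.3578 t 8.275 shift shares now-frame [-2.49 -6.2  -1.61] goal-frame [-0.65 -6.66 -1.57] turn shares [ 0.02 -0.06 -2.06]
```

The bracket is home, 0.3 mm off and square within 0.01 rad. Next is the handle. The wrist must turn to yaw ≈ 1.64, with tool y pointing toward the hinge.

Call:
{"method": "play_rows", "body": {
  "series": [
    [1, [0, 0, -0.2], [0, 0, -1]],
    [1, [0, 0, -0.2], [0, 0, -1]],
    [1, [0, 0, -0.2], [0, 0, -1]],
    [1, [0, 0, -0.2], [0, 0, -1]],
    [1, [0, 0, -0.2], [0, 0, -1]],
    [1, [0, 0, -0.2], [0, 0, -1]],
    [1, [0, 0, -0.2], [0, 0, -1]],
    [1, [0, 0, -0.2], [0, 0, -1]]
  ]
}}

```text
t: 9.28
tool_pos: [0.3831, -0.1334, 0.2451]
tool_rot: [2.915, 1.17, 0.001]
contact_force: [0.7, -0.4, -0.2]
opening: 0.085
grip_force: 0.0
```

Call:
{"method": "play_rows", "body": {
  "series": [
    [1, [0, 0, 0], [0, 0, -1]],
    [1, [0, 0, 0], [0, 0, -1]],
    [1, [0, 0, 0], [0, 0, -1]],
    [1, [0, 0, 0], [0, 0, -1]],
    [1, [0, 0, 0], [0, 0, -1]],
    [1, [0, 0, 0], [0, 0, -1]],
    [1, [0, 0, 0], [0, 0, -0.3]],
    [1, [0, 0, 0], [0, 0, 0]]
  ]
}}

```text
t: 10.28
tool_pos: [0.3831, -0.1334, 0.2446]
tool_rot: [2.145, 2.294, 0.0]
contact_force: [-0.5, -0.6, 0.2]
opening: 0.0855
grip_force: 0.0
```

```bash
python3 - <<'E'
from h import *
go([.444,.201,.2],1.6416);go([.444,.14,.21],1.6416);print(ctrl.get_obs()['q'])
E
```

```text
at [ 0.3831 -0.1334  0.2446] yaw 1.6379 t 10.275 shift shares now-frame [6.59 1.66 0.89] goal-frame [6.58 1.69 0.89] turn shares [ 0.01  0.   -0.03]
at [ 0.3831 -0.1334  0.2446] yaw 1.6379 t 10.275 shift shares now-frame [5.37 1.58 0.69] goal-frame [5.37 1.6  0.69] turn shares [ 0.01  0.   -0.03]
[-5.18994152e-01 -5.23684873e-01  2.07392941e+00  4.08208727e-06
  1.59024812e+00 -5.86077692e-01]
```

Call:
{"method": "play_rows", "body": {
  "series": [
    [1, [0.6, 0.2, 0.05], [0, 0, 0]],
    [1, [0.8, 0.2, 0.1], [0, 0, 0]],
    [1, [0.8, 0.2, 0.1], [0, 0, 0]],
    [1, [0.8, 0.2, 0.1], [0, 0, 0]],
    [1, [0.8, 0.2, 0.1], [0, 0, 0]],
    [1, [0.8, 0.3, 0.1], [0, 0, 0]],
    [1, [0.6, 0.3, 0.1], [0, 0, 0]],
    [1, [0.17, 0, 0.04], [0, 0, 0]]
  ]
}}

```text
t: 11.28
tool_pos: [0.4448, 0.1412, 0.2093]
tool_rot: [-2.143, -2.297, 0.001]
contact_force: [-0.0, -1.1, -0.3]
opening: 0.0852
grip_force: 0.0
```

Call:
{"method": "play_rows", "body": {
  "series": [
    [1, [0, 0, 0], [0, 0, 0]],
    [1, [0, 0, 0], [0, 0, 0]]
  ]
}}

```text
t: 11.52
tool_pos: [0.4447, 0.1391, 0.2097]
tool_rot: [2.146, 2.293, 0.0]
contact_force: [0.5, 0.2, -0.3]
opening: 0.0854
grip_force: 0.0
```

```bash
python3 - <<'E'
from h import *
go([.444,.201,.094],1.6416)
i=snap('wrist','w6')['color'].astype(int)
m=((i[...,2]>110)&(i[...,1]<70)&(i[...,0]<80)).astype(np.uint8)
n,l,s,c=cv2.connectedComponentsWithStats(m);k=1+np.argmax(s[1:,4]);print(s[k],c[k],n)
ys,xs=np.where(l==k);r=cv2.minAreaRect(np.c_[xs,ys].astype(np.float32));print(r)
cv2.imwrite('pics/w6s.png',cv2.resize(i.astype(np.uint8),None,fx=1.2,fy=1.2))
E
```

```text
at [0.4447 0.1391 0.2097] yaw 1.6372 t 11.525 shift shares now-frame [1.24 0.07 2.31] goal-frame [1.24 0.07 2.31] turn shares [ 0.    0.   -0.03]
[ 313   57   21  187 3420] [322.93216374 152.31023392] 3
((322.9999694824219, 149.99998474121094), (19.999996185302734, 185.99996948242188), 0.0)
```

View pics/w6s.png

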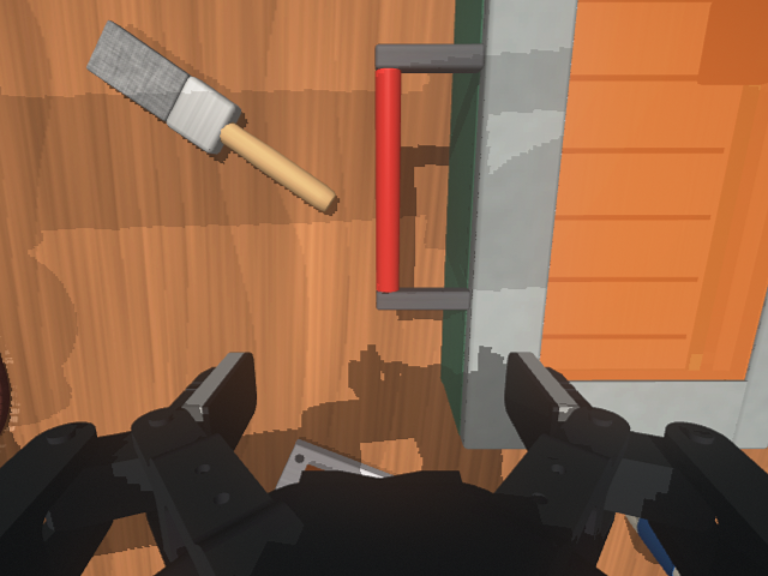

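The red bar runs vertically at full-image column 323, rows 57–244. The brush lies well to the left and is not under the handle.

```bash
python3 - <<'E'
from h import *
b=w('w6',[(323,57),(322.5,244)],.108);d=b[0]-b[1];print(b,np.linalg.norm(d),np.arctan2(-d[0],d[1]));h=b.mean(0)
go([*h[:2],.094],np.pi/2+np.arctan2(-d[0],d[1]))
E
```

```text
[[0.44040683 0.26108927 0.108     ]
 [0.44854809 0.13820428 0.108     ]] 0.12315437407931473 0.06615439336476683
at [0.4448 0.139  0.2097] yaw 1.6369 t 11.575 shift shares now-frame [1.21 0.07 2.31] goal-frame [1.21 0.07 2.31] turn shares [ 0.  0. -0.]
```

Call:
{"method": "play_rows", "body": {
  "series": [
    [0.45, [0.4, 0.02, 0], [0, 0, 0]],
    [0.45, [0.5, 0.03, 0], [0, 0, 0]],
    [0.45, [0.31, 0.02, 0.2], [0, 0, 0]],
    [0.45, [0, 0, 0.6], [0, 0, 0]],
    [0.45, [0, 0, 0.6], [0, 0, 0]],
    [0.45, [0, 0, 0.6], [0, 0, 0]],
    [0.45, [0, 0, 0.31], [0, 0, 0]],
    [0.45, [0, 0, 0], [0, 0, 0]]
  ]
}}

```text
t: 12.58
tool_pos: [0.4433, 0.2, 0.0925]
tool_rot: [-2.145, -2.294, 0.004]
contact_force: [0.1, 0.8, 1.2]
opening: 0.0383
grip_force: 0.0
```

Call:
{"method": "play_rows", "body": {
  "series": [
    [0, [0, 0, 0], [0, 0, 0]],
    [0, [0, 0, 0], [0, 0, 0]],
    [0, [0, 0, 0], [0, 0, 0]],
    [0, [0, 0, 0], [0, 0, 0]]
  ],
  "force": 30
}}

```text
t: 13.08
tool_pos: [0.4449, 0.2007, 0.095]
tool_rot: [2.144, 2.295, 0.002]
contact_force: [-2.7, -0.7, 4.8]
opening: 0.0125
grip_force: 29.5
```

Call:
{"method": "play_rows", "body": {
  "series": [
    [0, [0, 0.02, -0.41], [0, 0, 0]],
    [0, [0, 0.04, -0.4], [0, 0, 0]],
    [0, [0, 0.08, -0.4], [0, 0, 0]],
    [0, [0, 0.1, -0.39], [0, 0, 0]],
    [0, [0, 0.13, -0.38], [0, 0, 0]],
    [0, [0, 0.16, -0.37], [0, 0, 0]],
    [0, [0, 0.19, -0.36], [0, 0, 0]],
    [0, [0, 0.22, -0.34], [0, 0, 0]]
  ]
}}

```text
t: 14.08
tool_pos: [0.4893, 0.2037, 0.2479]
tool_rot: [-2.142, -2.293, 0.008]
contact_force: [-10.7, -0.0, 4.8]
opening: 0.0129
grip_force: 29.6
```

Call:
{"method": "play_rows", "body": {
  "series": [
    [0, [0, 0, 0], [0, 0, 0]],
    [0, [0, 0, 0], [0, 0, 0]]
  ]
}}

```text
t: 14.32
tool_pos: [0.4896, 0.2037, 0.2484]
tool_rot: [-2.142, -2.293, 0.006]
contact_force: [-12.0, -0.8, 5.9]
opening: 0.0129
grip_force: 29.7
```

```bash
python3 - <<'E'
from h import *
o=ctrl.get_obs();print(o['contact_force'],o['opening'],o['grip_force'])
snap('side','s1');snap('wrist','w7')
H=np.array([.7139,.2174,.108]);u=np.array([np.cos(.066),np.sin(.066)])
d=(o['tool_pos'][:2]-H[:2])@u;z=o['tool_pos'][2]+.0135-H[2];print(d,z,'ang',np.arctan2(z,-d),'r',np.hypot(d,z))
E
```

```text
[-11.99612543  -0.76927858   5.88511265] 0.01286039459811779 29.749136567115784
-0.22467883153886378 0.15390416669173446 ang 0.6005852282376234 r 0.2723363175684549
```

View pics/s1.png

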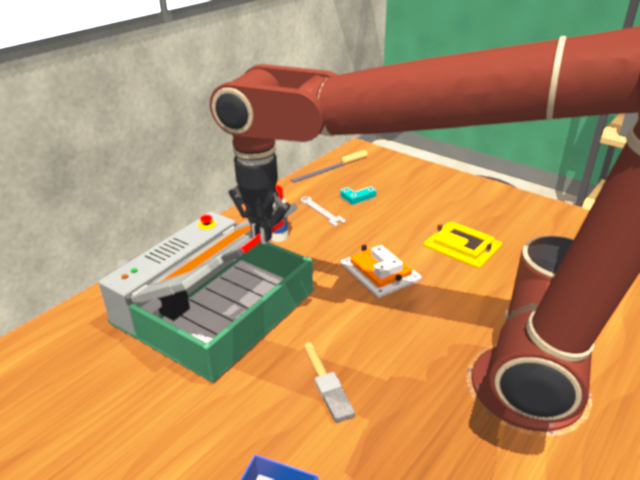

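The lid is at about 0.60 rad, held. The side force is mostly radial, so I shift outward slightly and carry on past balance.

Call:
{"method": "play_rows", "body": {
  "series": [
    [0, [0, 0.12, -0.22], [0, 0, 0]],
    [0, [0, 0.15, -0.2], [0, 0, 0]],
    [0, [0, 0.16, -0.19], [0, 0, 0]],
    [0, [0, 0.17, -0.18], [0, 0, 0]],
    [0, [0, 0.18, -0.17], [0, 0, 0]],
    [0, [0, 0.19, -0.16], [0, 0, 0]],
    [0, [0, 0.2, -0.16], [0, 0, 0]],
    [0, [0, 0.2, -0.15], [0, 0, 0]]
  ]
}}

```text
t: 15.42
tool_pos: [0.5598, 0.2085, 0.3222]
tool_rot: [2.144, 2.295, 0.002]
contact_force: [-6.6, -0.0, 8.0]
opening: 0.0123
grip_force: 30.6
```

Call:
{"method": "play_rows", "body": {
  "series": [
    [0, [0, 0, 0], [0, 0, 0]],
    [0, [0, 0, 0], [0, 0, 0]],
    [0, [0, 0, 0], [0, 0, 0]],
    [0, [0, 0, 0], [0, 0, 0]]
  ]
}}

```text
t: 15.92
tool_pos: [0.5597, 0.2085, 0.3222]
tool_rot: [2.144, 2.295, 0.003]
contact_force: [-6.9, 0.0, 8.7]
opening: 0.0123
grip_force: 30.7
```

```bash
cat >> h.py <<'E'
def lid():
    o=ctrl.get_obs();H=np.array([.7139,.2174,.108]);u=np.array([np.cos(.066),np.sin(.066)])
    d=(o['tool_pos'][:2]-H[:2])@u;z=o['tool_pos'][2]+.0135-H[2];print(o['t'],'ang',np.arctan2(z,-d),'r',np.hypot(d,z),o['contact_force'],o['opening'],o['grip_force'])
E
python3 - <<'E'
from h import *
lid();i=snap('side','s2')
# red bar in side view: predicted pixel for various angles vs image
H=np.array([.7139,.2174,.108]);u=np.array([np.cos(.066),np.sin(.066),0]);v=np.array([-u[1],u[0],0])
for a in (.85,.9,.95,1.0):print(a,px('s2',[H-.27*np.cos(a)*u+[0,0,.27*np.sin(a)]+s*v for s in(-.05,.05)]).round(1).tolist())
c=i['color'].astype(int);m=((c[...,2]>150)&(c[...,1]<60)&(c[...,0]<70)).astype(np.uint8)
n,l,s,ce=cv2.connectedComponentsWithStats(m);print([(s[k],ce[k].round(1)) for k in range(1,n) if s[k,4]>20])
for k in range(1,n):
    if s[k,4]>20:
        for x in range(s[k,0],s[k,0]+s[k,2],4):
            y=np.where(l[:,x]==k)[0];print(k,x,y.mean().round(1),len(y),end='; ')
E
```

```text
15.925 ang 0.9746147486021245 r 0.2751277960809435 [-6.93975288e+00  5.31791680e-03  8.65055147e+00] 0.012262686203624732 30.664106905460358
0.85 [[258.0, 193.0], [222.8, 215.6]]
0.9 [[253.5, 187.7], [218.1, 209.9]]
0.95 [[249.0, 182.5], [213.2, 204.4]]
1.0 [[244.3, 177.6], [208.3, 199.1]]
[(array([241, 178,  13,  11,  73], dtype=int32), array([246.8, 183.1])), (array([269, 186,  13,  14, 162], dtype=int32), array([275.3, 192.7])), (array([210, 190,  19,  18, 113], dtype=int32), array([219.5, 198.9]))]
1 241 185.5 4; 1 245 184.5 6; 1 249 181.5 6; 1 253 181.0 3; 2 269 191.0 3; 2 273 192.5 14; 2 277 192.5 14; 2 281 193.0 11; 3 210 203.5 2; 3 214 202.5 6; 3 218 200.5 6; 3 222 197.5 6; 3 226 194.5 8;
```

The pose gives 0.97 rad and the bar's place in the side view gives 0.956. It has been held past balance for 0.5 s, so I ease it back to about 0.78.

Call:
{"method": "play_rows", "body": {
  "series": [
    [0, [0, -0.1, 0.07], [0, 0, 0]],
    [0, [0, -0.1, 0.07], [0, 0, 0]],
    [0, [0, -0.1, 0.075], [0, 0, 0]],
    [0, [0, -0.1, 0.075], [0, 0, 0]],
    [0, [0, -0.1, 0.08], [0, 0, 0]],
    [0, [0, -0.09, 0.08], [0, 0, 0]],
    [0, [0, -0.09, 0.08], [0, 0, 0]],
    [0, [0, -0.09, 0.09], [0, 0, 0]]
  ]
}}

```text
t: 16.98
tool_pos: [0.5214, 0.2059, 0.2886]
tool_rot: [2.144, 2.294, 0.003]
contact_force: [-4.5, 1.7, 4.8]
opening: 0.0127
grip_force: 30.9
```

Call:
{"method": "play_rows", "body": {
  "series": [
    [0, [0, 0, 0], [0, 0, 0]],
    [0, [0, 0, 0], [0, 0, 0]],
    [0, [0, 0, 0], [0, 0, 0]],
    [0, [0, 0, 0], [0, 0, 0]],
    [0, [0, 0, 0], [0, 0, 0]],
    [0, [0, 0, 0], [0, 0, 0]]
  ]
}}

```text
t: 17.73
tool_pos: [0.5211, 0.2058, 0.2883]
tool_rot: [2.145, 2.295, 0.001]
contact_force: [-5.4, 0.6, 5.2]
opening: 0.0124
grip_force: 30.9
```

```bash
python3 - <<'E'
from h import *
lid();i=snap('side','s3')
H=np.array([.7139,.2174,.108]);u=np.array([np.cos(.066),np.sin(.066),0]);v=np.array([-u[1],u[0],0])
for a in (.7,.75,.8,.85):print(a,px('s3',[H-.27*np.cos(a)*u+[0,0,.27*np.sin(a)]+s*v for s in(-.05,.05)]).round(1).tolist())
c=i['color'].astype(int);m=((c[...,2]>150)&(c[...,1]<60)&(c[...,0]<70)).astype(np.uint8)
n,l,s,ce=cv2.connectedComponentsWithStats(m);print([(s[k],ce[k].round(1)) for k in range(1,n) if s[k,4]>20])
snap('top','t3');T=cv2.imread('pics/top0.png')[240:365,280:400].astype(int);N=cv2.imread('pics/t3.png')[240:365,280:400].astype(int);print('pallet-region diff',np.abs(T-N).mean())
E
```

```text
17.725 ang 0.787125781014463 r 0.2736342565784988 [-5.4347929   0.64172803  5.21692547] 0.012381570164585944 30.91193675994873
0.7 [[270.2, 209.9], [236.0, 233.5]]
0.75 [[266.3, 204.1], [231.8, 227.4]]
0.8 [[262.2, 198.5], [227.4, 221.4]]
0.85 [[258.0, 193.0], [222.8, 215.6]]
[(array([268, 184,  13,  11,  61], dtype=int32), array([273.5, 189.1])), (array([258, 198,  12,  12,  77], dtype=int32), array([263.4, 203. ])), (array([227, 211,  19,  18, 121], dtype=int32), array([237.1, 220.4])), (array([201, 216,  10,   7,  56], dtype=int32), array([205.8, 218.8]))]
pallet-region diff 29.46328888888889
```

The lid is at 0.77–0.79 rad, still and gripped. The pallet has not been touched since it was checked, so I'm handing in.

```bash
python3 -c "
from station import ctrl
print(ctrl.finish_job())"
```

```text
the job is handed in; nothing more can be done
None
```

The bracket is home in the orange nest (measured 0.3 mm off and square within 0.01 rad). The lid was taken past balance to about 0.96 rad, and I handed in with the gripper holding it by the handle at about 0.78 rad; the hand-in returned no verdict.

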